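# Count along the rail and park the lens cap in the third gap

### The job

Starting at the orange end of the white divider rack, count its gaps by running a closed fingertip along the sprung metal rail, pressing it down lightly (a few millimetres, never to its stop) all the way over the first and second gaps to the third, then lift off there without running on further. Then push the loose matte black lens cap along the drawer floor into that third gap until it sits fully home against the rack's back. Only touch and push: do not lift the cap, and leave the two glass filters, the canister and the hex key where they are.

Things in the scene. Friction and masses are not known exactly. Their poses are not given: they have to be found in the camera images.
- rack: White plastic divider rack fixed on the drawer floor; place and yaw vary. Origin: underside centre, at drawer-floor height, 6 mm above the work surface. y runs along it, -x is the gaps' open side (towards the robot), z up. Six gaps 52 mm wide centred on y = +-28, +-84, +-140 mm, between seven dividers 4 mm thick, 30 mm high, running from x = -18 mm to the back wall at x = +20 mm.
- gap_mid (a point): Point on the drawer floor at rack x = -3 mm, y = 0 (under the middle divider); axes as the rack's. A cap fully home in a gap has its centre on the line through this point along the rack's y, and stands out 8 mm in front of the rounded divider noses. The gaps have no floor of their own: the cap slides in on the drawer floor. Behind the gaps a housing 32 mm high (rack x = 20 to 42 mm) carries the rail.
- rail (a joint): Sprung aluminium rail along the top of the rack's back: a bar 12 mm wide, 334 mm long along rack y, centre line at rack x = +31 mm, with black bands in line with the inner dividers. Value: how far it is pressed straight down (m), 0 at rest, 0.014 at its stop, touched from 0.002. It takes 1 N to start and 0.25 N more per mm, and springs back.
- rail_top (a point): Point at the middle of the rail's top face (rack x = +31 mm, y = 0), 50 mm above the drawer floor at rest; it moves down with the rail. Axes as the rack's.
- orange_end: Orange block (58 x 16 x 40 mm high) fixed against one end of the rack, at rack y = +180 or -180 mm, drawn anew each time. Origin: underside centre. The first gap is the one next to it; so the third gap is at rack y = 28 mm on the orange block's side of the middle.
- grey_end: Grey block of the same size fixed at the other end of the rack. Origin: underside centre.
- cap: Loose matte black lens cap, a flat disc 46 mm across and 14 mm thick, about 30 g, lying on the drawer floor in front of the rack (on its robot side). Origin: underside centre; z up.
- amber_filter: Bystander: loose amber glass filter in a dark metal rim, 48 mm across, 9 mm thick, lying in the endmost gap at rack y = +140 mm. Origin: underside centre.
- green_filter: Bystander: the same with green glass, lying in the endmost gap at rack y = -140 mm. Origin: underside centre.
- canister: Bystander: small grey canister with a blue lid, 34 mm across, 48 mm tall, standing on the drawer floor in front of one end of the rack, left or right. Origin: underside centre.
- hex_key: Bystander: steel L-shaped hex key lying on the drawer floor in front of the other end of the rack, long arm 80 mm (along its x, origin under its middle), short arm 26 mm towards +y at its +x end, 6 mm thick.
- drawer_floor (a point): Point on the floor of the oak drawer that is fixed on the work surface, at world x = 0.58, y = 0. The plywood floor is 6 mm above the work surface; walls 40 mm high, inner faces at world x = 0.360 and 0.796, y = 0.328 and -0.628. A white three-tier organiser 105 mm tall stands in it far to the right, y = -0.61 to -0.37, clear of the work.
There are look-alikes about, which are no part of the job. Leave any pink look-alike of the cap alone.

How it is judged:
On the way, in this order (a step that is already met when the one before it is completed fails the run):
1. the fingertip presses the rail at the first gap from the orange end (value of joint rail above 0.002 m and x of the grasp point in the frame of rack between 0.001 and 0.061 m and ((y of orange_end in the frame of rack above 0 m and y of the grasp point in the frame of rack between 0.123 and 0.157 m) or (y of orange_end in the frame of rack below 0 m and y of the grasp point in the frame of rack between -0.157 and -0.123 m))), for 0.05 s.
2. still pressing, it passes the divider between the first and second gap (value of joint rail above 0.002 m and x of the grasp point in the frame of rack between 0.001 and 0.061 m and ((y of orange_end in the frame of rack above 0 m and y of the grasp point in the frame of rack between 0.103 and 0.121 m) or (y of orange_end in the frame of rack below 0 m and y of the grasp point in the frame of rack between -0.121 and -0.103 m))), for 0.02 s.
3. still pressing, it is at the second gap (value of joint rail above 0.002 m and x of the grasp point in the frame of rack between 0.001 and 0.061 m and ((y of orange_end in the frame of rack above 0 m and y of the grasp point in the frame of rack between 0.067 and 0.101 m) or (y of orange_end in the frame of rack below 0 m and y of the grasp point in the frame of rack between -0.101 and -0.067 m))), for 0.05 s.
4. still pressing, it passes the divider between the second and third gap (value of joint rail above 0.002 m and x of the grasp point in the frame of rack between 0.001 and 0.061 m and ((y of orange_end in the frame of rack above 0 m and y of the grasp point in the frame of rack between 0.047 and 0.065 m) or (y of orange_end in the frame of rack below 0 m and y of the grasp point in the frame of rack between -0.065 and -0.047 m))), for 0.02 s.
5. still pressing, it is at the third gap (value of joint rail above 0.002 m and x of the grasp point in the frame of rack between 0.001 and 0.061 m and ((y of orange_end in the frame of rack above 0 m and y of the grasp point in the frame of rack between 0.011 and 0.045 m) or (y of orange_end in the frame of rack below 0 m and y of the grasp point in the frame of rack between -0.045 and -0.011 m))), for 0.05 s.
6. it lifts off at the third gap and the rail springs back (value of joint rail below 0.001 m and x of the grasp point in the frame of rack between 0.001 and 0.061 m and ((y of orange_end in the frame of rack above 0 m and y of the grasp point in the frame of rack between 0.002 and 0.054 m) or (y of orange_end in the frame of rack below 0 m and y of the grasp point in the frame of rack between -0.054 and -0.002 m))), for 0.05 s.
7. the lens cap is pushed home into the third gap (x of cap in the frame of rack above -0.009 m and z of cap in the frame of rack below 0.004 m and angle between cap's own z axis and vertical below 0.12 rad and ((y of orange_end in the frame of rack above 0 m and y of cap in the frame of rack between 0.022 and 0.034 m) or (y of orange_end in the frame of rack below 0 m and y of cap in the frame of rack between -0.034 and -0.022 m))), for 0.2 s.
At the end, for the whole second after the job is handed in: The cap lies flat on the drawer floor in the third gap from the orange end, at rest, within 6 mm of fully home against the back and of the gap's centre line; the rail is up; filters, canister and hex key are within 15 mm of where they started (all of step 7 and linear speed of cap below 0.01 m/s and value of joint rail below 0.001 m and distance of each of amber_filter, green_filter, canister, hex_key from where it was at the start of the episode below 0.015 m); the robot touches nothing.
It fails at once if the cap is lifted more than 10 mm off the drawer floor (z of cap in the frame of rack above 0.01 m).
It fails at once if the rail is pressed to its stop (more than 13 mm) (value of joint rail above 0.013 m).
It fails at once if the finger runs on along the pressed rail beyond the third gap (value of joint rail above 0.002 m and x of the grasp point in the frame of rack between 0.001 and 0.061 m and ((y of orange_end in the frame of rack above 0 m and y of the grasp point in the frame of rack below -0.012 m) or (y of orange_end in the frame of rack below 0 m and y of the grasp point in the frame of rack above 0.012 m))).
It fails at once if a filter, the canister or the hex key is pushed out of place by more than 15 mm (distance of any of amber_filter, green_filter, canister, hex_key from where it was at the start of the episode above 0.015 m).
It also fails if it takes over 58 s, if anything falls off the work surface, if the arm or the gripper's body presses on something with over 40 N, if the wrist force passes 120 N, or if a joint passes its speed limit or range.

### The arm

A 6-joint arm with a two-finger parallel gripper is mounted at the origin on the work surface. World frame = base frame: x ahead of the robot, y to its left, z up, the work surface at z = 0. Lengths are in m, angles in rad, forces in N, time in s.
With the tool pointing down it reaches from about 0.375 to 0.975 m from the base axis. Payload 3.8 kg.
Tool frame: the origin (TCP) lies on the centre line of the jaws, within the pads' length; the fingertips stand 25 mm ahead of it and the grasp point (between the pads) lies 6 mm ahead of it; z points along the fingers, y is the line along which they close (so a half turn about z gives the same grasp; the last joint's range is limited). The gripper opens to 85 mm and grips with 20 to 120 N. Pads are 22 mm wide; open, the fingers measure 114 mm over their backs; the gripper's body (76 mm by 85 mm) begins 54 mm behind the grasp point. The pads swing forward as they close: fully open they stand 13 mm farther back than shut.
Start: joints at [-1.333, 0.264, 1.604, -0, 1.274, -0.037], TCP at [0.183, -0.65, 0.256] pointing down, gripper open.
Joint ranges: [-2.63, 2.63], [-0.94, 2.18], [0.31, 2.57], [-1.31, 4.45], [0, 2.66], [-2.55, 2.55]. Speed limits (rad/s): [2.57, 2.57, 3.14, 3.14, 3.14, 3.14].

### API

Orientations are given as a unit quaternion [x, y, z, w].
In Python, from plant import observe, snapshot, finish_job gives the robot as it stands. The module is installed in compiled form; this text tells all that it offers.
- The arm moves only by the shell command python3 -m inch 'ROWS' [OPENING]. ROWS is JSON, a list of rows, each an object of numbers: "tx", "ty", "tz": the shift along the tool's x, y, z in m; "ax", "ay", "az": the turn, a rotation vector about the tool's x, y, z in rad. In form: [{"tx": .., "ty": .., "tz": .., "ax": .., "ay": .., "az": ..}, ...]. A call has exactly 5 rows; each row is the pose to reach, as a shift and turn from the pose commanded when the call began, along the tool's axes at that moment; what a row does not reach only later rows make up. A row lasts 1/12 s, in which the tool goes at most 41.7 mm and 7.16 degrees, less where a joint would pass 70% of its speed; a pose out of reach is approached as far as the arm can. A call with a gripper value outside its range is refused whole. OPENING is the finger opening in m, from 0 to 0.0854, set as the call begins (- or left out, the last holds). The fingers move at their own pace and stop on an object; the grip force is fixed at half the most. Time passes only in rows, so rows that repeat a pose let the fingers close, or fill a call up. It gives the time, the measured TCP pose, the force, the opening and the grip force at its end, in the units of the state.
- observe(): the state, without advancing time (a new reading comes with each control period).
- snapshot(name): name is "scene" or "top" or "wrist"; returns a dict with "color" (400x640x3 uint8, red, green, blue), "z_map" (400x640 float32, m along the optical axis (not along the pixel's ray), 0 where there is no reading), "fx", "fy", "cx", "cy" (pixels), "R" (3x3) and "t" (3): a world point X has camera coordinates R X + t. Camera axes: x right, y down, z forward; pixel columns grow to the right and rows downward; lengths in m; the calibration is good to about 2 mm. A picture is of the moment at which its call begins.
- finish_job(): hands the job in; it is judged then, once.
The state is a dict: "t": time; "joint_positions": joint angles; "qd": joint speeds; "tau": joint torques, N m; "tcp_pos": TCP position; "eef_rot": TCP orientation; "ft_force": force on the tool from outside, world axes, zero at the start; "torque": the same for the moment, N m; "gripper_width": finger opening in m; "grip_force": force on a finger pad.
Only numpy, scipy, OpenCV 4.12 (cv2) and the standard library are available. Lean on these libraries where they do the work, as an engineer would, in place of code of your own. Each camera call takes 0.05 s, during which the arm holds its last target. There are 200 camera calls.

## Working session

There is one attempt and no reset: what is moved stays moved. The work goes in short steps, Python scripts to look and compute and a shell command to move; the robot and the scene stay as the last step left them, time stands still between calls to the robot, and variables do not carry over. Pictures are saved under pics/ and viewed, at most 10 in all, crops included, and the job is handed in when it is done.

```bash
mkdir -p pics; python3 - <<'E'
from plant import observe,snapshot
import cv2,numpy as np
o=observe();print({k:np.round(v,3).tolist() for k,v in o.items()})
for n in("top","scene"):
    s=snapshot(n);cv2.imwrite(f"pics/{n}0.png",s["color"][:,:,::-1])
    print(n,s["fx"],s["cx"],s["cy"],np.round(s["R"],3).tolist(),np.round(s["t"],3).tolist())
E
```

```text
{'t': 0.0, 'joint_positions': [-1.333, 0.265, 1.605, 0.0, 1.274, -0.037], 'qd': [0.002, 0.0, -0.001, -0.001, 0.001, 0.0], 'tau': [-0.001, -51.512, -36.732, -0.0, 0.013, -0.0], 'tcp_pos': [0.183, -0.649, 0.255], 'eef_rot': [0.991, 0.137, -0.0, -0.001], 'ft_force': [-0.109, -0.492, -0.042], 'torque': [-0.004, 0.044, -0.036], 'grip_force': 0.0, 'gripper_width': 0.085}
top 485.8910787903102 325.1642048998269 199.36788977438718 [[-0.022, -1.0, -0.0], [-0.999, 0.022, -0.044], [0.044, -0.001, -0.999]] [0.117, 0.453, 1.148]
scene 376.7785504378953 331.2922189068357 193.14463493589844 [[0.123, 0.992, -0.014], [0.807, -0.108, -0.581], [-0.578, 0.06, -0.814]] [-0.132, -0.335, 1.16]
```

View pics/top0.png

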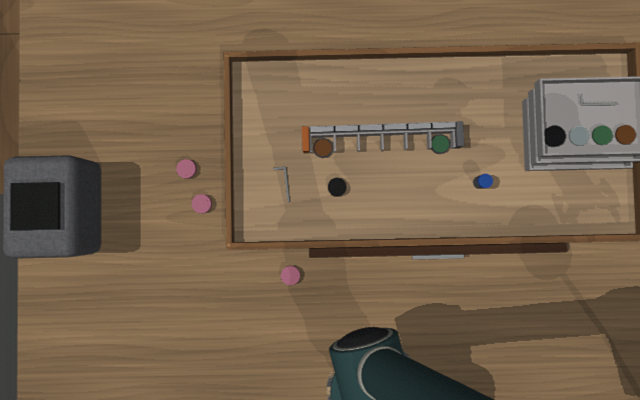

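View pics/scene0.png

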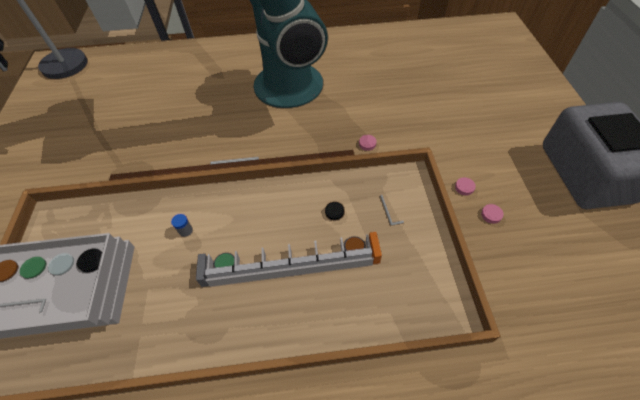

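The top view shows the rack from the orange block (306,138) to the grey block (460,134), and the hex key at (285,183). The canister is at (485,181). There are two black discs: one on the drawer floor at (337,187) and one on the organiser at (555,136). The one at (337,187) fits, because it lies loose on the floor in front of the rack. The pink discs are look-alikes outside the drawer. I'll measure these and confirm the cap in an enlarged crop.

```bash
cat > h.py <<'E'
import numpy as np,cv2
from plant import observe,snapshot
def ray(s,uv,z):
    uv=np.atleast_2d(uv).astype(float)
    d=np.c_[(uv[:,0]-s["cx"])/s["fx"],(uv[:,1]-s["cy"])/s["fy"],np.ones(len(uv))]@s["R"]
    c=-s["R"].T@s["t"]
    return (c+d*((z-c[2])/d[:,2])[:,None])
def proj(s,P):
    p=np.atleast_2d(P)@s["R"].T+s["t"]
    return np.c_[s["fx"]*p[:,0]/p[:,2]+s["cx"],s["fy"]*p[:,1]/p[:,2]+s["cy"]]
def cloud(s):
    v,u=np.mgrid[:400,:640]; z=s["z_map"]
    p=np.dstack([(u-s["cx"])/s["fx"]*z,(v-s["cy"])/s["fy"]*z,z])
    P=(p-s["t"])@s["R"]; P[z==0]=np.nan
    return P
E
python3 - <<'E'
from h import *
for n in("top","scene"):
    s=snapshot(n);im=s["color"].astype(int);hsv=cv2.cvtColor(s["color"],cv2.COLOR_RGB2HSV)
    P=cloud(s); X,Y,Z=P[...,0],P[...,1],P[...,2]
    ins=(X>.38)&(X<.78)&(Y>-.33)&(Y<.31)
    f=ins&(Z<.012); print(n,"floor z",np.nanmedian(Z[f]))
    m=ins&(hsv[...,0]<14)&(hsv[...,1]>170)&(hsv[...,2]>120)&(Z>.035)
    print("orange top",m.sum(),np.nanmean(P[m],0).round(4),np.nanmin(P[m],0).round(3),np.nanmax(P[m],0).round(3))
    m=ins&(im.max(2)<45)&(Z>.012)&(Z<.028)
    k,l,st,c=cv2.connectedComponentsWithStats(m.astype(np.uint8))
    for i in range(1,k):
        if st[i,4]>40:
            q=ray(s,c[i],.02)[0];print("dark",st[i],c[i].round(1),q.round(4),np.nanmean(P[l==i],0).round(4))
    m=ins&(Z>.052)&(Z<.064)&(Y>-.2)&(Y<.2)&(X>.5)
    if m.sum()>20:
        p=np.argwhere(m)[:,::-1];q=ray(s,p,.056)
        r=cv2.minAreaRect(q[:,:2].astype(np.float32)*1000);print("rail",m.sum(),np.nanmedian(Z[m]),r)
    m=ins&(Z>.043)&(Z<.05)&(X>.5)&(np.ptp(im,axis=2)<30)&(im.max(2)<130)
    k,l,st,c=cv2.connectedComponentsWithStats(m.astype(np.uint8))
    for i in range(1,k):
        if st[i,4]>30: print("grey",st[i],c[i].round(1),ray(s,c[i],.046)[0].round(4))
    if n=="top":
        cr=s["color"][105:225,265:505,::-1];cv2.imwrite("pics/crop1.png",cv2.resize(cr,None,fx=3.3,fy=3.3,interpolation=cv2.INTER_CUBIC))
E
```

```text
top floor z 0.005333249956586346
orange top 146 [0.5969 0.1503 0.0453] [0.57  0.144 0.038] [0.624 0.158 0.051]
dark [328 178  18  18 249] [336.7 186.6] [0.485  0.0793 0.02  ] [0.4851 0.0793 0.0194]
rail 716 0.05548664756090764 ((617.5521850585938, -29.69744873046875), (13.078827857971191, 332.17645263671875), 0.6061280369758606)
grey [456 121   8  25 157] [459.8 132.7] [ 0.6021 -0.2088  0.046 ]
scene floor z 0.0062471763679871044
orange top 163 [0.5999 0.1515 0.0463] [0.571 0.145 0.043] [0.628 0.159 0.05 ]
dark [325 202  19  18 257] [334.1 210.7] [0.49   0.0796 0.02  ] [0.49   0.0795 0.0202]
rail 1048 0.056010701644255236 ((620.8551635742188, -27.44598388671875), (14.870169639587402, 333.1479187011719), 0.7804725170135498)
grey [196 254  10  27 211] [200.5 267. ] [ 0.6053 -0.2069  0.046 ]
grey [343 255  29   5  43] [357.5 256.8] [0.6238 0.1107 0.046 ]
grey [300 261  22   5  36] [310.2 263. ] [0.6252 0.0137 0.046 ]
grey [207 264  92  14 150] [251.1 270.7] [ 0.6265 -0.1053  0.046 ]
```

View pics/crop1.png

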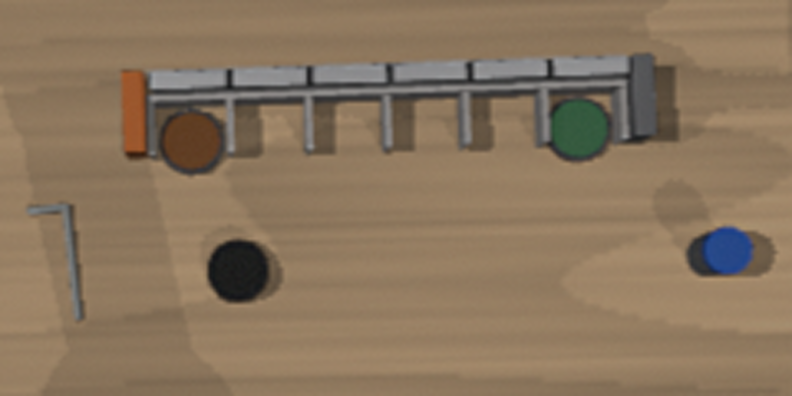

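The crop confirms the cap: a plain matte black disc on the floor, at crop pixel (238,270). The amber filter is at the orange end.

The two views agree to about 4 mm, and averaging them gives:
- **Rail middle:** (0.619, -0.029)
- **Yaw:** about 0.013 rad
- **Cap:** (0.4875, 0.0795)

The block spacing measures 359 mm against the given 360 mm. I'll start the approach with the fingers closed.

```bash
cat >> h.py <<'E'
from scipy.spatial.transform import Rotation as Ro
RACK=np.array([.5882,-.029]);YAW=.013
def rk2w(x,y): c,s=np.cos(YAW),np.sin(YAW); return RACK+[c*x-s*y,s*x+c*y]
def w2rk(p): c,s=np.cos(YAW),np.sin(YAW); d=np.array(p[:2])-RACK; return np.array([c*d[0]+s*d[1],-s*d[0]+c*d[1]])
def to(x,y,z,yaw=YAW):
    o=observe();R=Ro.from_quat(o["eef_rot"]);T=Ro.from_euler("z",yaw)*Ro.from_quat([1,0,0,0])
    print("t",round(o["t"],2),"tcp",np.round(o["tcp_pos"],4),"F",np.round(o["ft_force"],1),"w",round(o["gripper_width"],4),"shift",R.inv().apply(np.array([x,y,z])-o["tcp_pos"]).round(4),"turn",(R.inv()*T).as_rotvec().round(3))
E
python3 -m inch '[{"tx":0.028,"ty":-0.028,"az":0.05},{"tx":0.056,"ty":-0.056,"az":0.1},{"tx":0.084,"ty":-0.084,"az":0.15},{"tx":0.112,"ty":-0.112,"az":0.2},{"tx":0.14,"ty":-0.14,"az":0.26}]' 0
python3 -c "
from h import *
p=rk2w(.031,.142);print(p);to(*p,.13)"
```

```text
[0.61735143 0.11339099]
t 0.2 tcp [ 0.1831 -0.6493  0.2554] F [0.2 0.2 0.2] w 0.0853 shift [ 0.6249 -0.616   0.1264] turn [-0.001  0.     0.262]invalid input
```

```bash

python3 -m inch '[{"tx":0.028,"ty":-0.028,"tz":0,"ax":0,"ay":0,"az":0.05},{"tx":0.056,"ty":-0.056,"tz":0,"ax":0,"ay":0,"az":0.1},{"tx":0.084,"ty":-0.084,"tz":0,"ax":0,"ay":0,"az":0.15},{"tx":0.112,"ty":-0.112,"tz":0,"ax":0,"ay":0,"az":0.2},{"tx":0.14,"ty":-0.14,"tz":0,"ax":0,"ay":0,"az":0.26}]' 0
python3 -c "
from h import *
p=rk2w(.031,.142);print(p);to(*p,.13)"
```

```text
t: 0.62
tcp_pos: [0.2803, -0.4752, 0.2559]
eef_rot: [1.0, 0.006, -0.0, -0.0]
ft_force: [0.7, -0.6, 0.2]
gripper_width: 0.0256
grip_force: 0.0
[0.61735143 0.11339099]
t 0.62 tcp [ 0.2803 -0.4752  0.2559] F [ 0.7 -0.6  0.2] w 0.0256 shift [ 0.3438 -0.5846  0.1262] turn [-0.     0.    -0.002]
```

```bash

for i in 1 2 3; do python3 -m inch '[{"tx":0.02,"ty":-0.034,"tz":0,"ax":0,"ay":0,"az":0},{"tx":0.04,"ty":-0.068,"tz":0,"ax":0,"ay":0,"az":0},{"tx":0.06,"ty":-0.102,"tz":0,"ax":0,"ay":0,"az":0},{"tx":0.08,"ty":-0.136,"tz":0,"ax":0,"ay":0,"az":0},{"tx":0.1,"ty":-0.17,"tz":0,"ax":0,"ay":0,"az":0}]' 0 | grep -E "^t:|tcp"; done
python3 -c "
from h import *
p=rk2w(.031,.142);print(p);to(*p,.13)"
```

```text
t: 1.03
tcp_pos: [0.3778, -0.3036, 0.2563]
t: 1.45
tcp_pos: [0.4753, -0.1321, 0.2564]
t: 1.87
tcp_pos: [0.5728, 0.0395, 0.2562]
[0.61735143 0.11339099]
t 1.87 tcp [0.5728 0.0395 0.2562] F [-0.3  0.8  0.3] w 0.0002 shift [ 0.0456 -0.0732  0.1262] turn [ 0.    -0.     0.002]
```

```bash

python3 -m inch '[{"tx":0.014,"ty":-0.023,"tz":0.02,"ax":0,"ay":0,"az":0},{"tx":0.028,"ty":-0.046,"tz":0.05,"ax":0,"ay":0,"az":0},{"tx":0.042,"ty":-0.07,"tz":0.08,"ax":0,"ay":0,"az":0},{"tx":0.042,"ty":-0.07,"tz":0.11,"ax":0,"ay":0,"az":0},{"tx":0.042,"ty":-0.07,"tz":0.126,"ax":0,"ay":0,"az":0}]' 0 | grep -E "^t:|tcp"
python3 - <<'E'
from h import *
s=snapshot("wrist");cv2.imwrite("pics/w1.png",s["color"][:,:,::-1])
p=rk2w(.031,.142);to(*p,.1)
for y in(.168,.112,.056): print(y,proj(s,[*rk2w(.031,y),.056]).round(0))
P=cloud(s);X,Y,Z=P[...,0],P[...,1],P[...,2]
m=(Z>.05)&(Z<.062)&(abs(X-.62)<.03)
q=P[m];print(m.sum(),np.nanmedian(q,0),np.nanpercentile(q,[2,98],axis=0).round(4).tolist())
for a in np.arange(-.2,.16,.03):
    k=m&(abs(Y-a)<.01)
    if k.sum()>30:print(round(a,2),k.sum(),(np.nanpercentile(X[k],[2,50,98])).round(4),np.nanmedian(Z[k]).round(4))
E
```

```text
t: 2.28
tcp_pos: [0.6115, 0.1096, 0.1258]
t 2.33 tcp [0.6093 0.1086 0.123 ] F [-0.3 -0.1 -2. ] w 0.0003 shift [ 0.0084 -0.0047  0.0229] turn [0.001 0.01  0.004]
0.168 [[267. 219.]]
0.112 [[358. 219.]]
0.056 [[449. 219.]]
7593 [0.6201168  0.02421746 0.05518188] [[0.6132, -0.0854, 0.0508], [0.626, 0.1339, 0.0565]]
-0.08 657 [0.6147 0.6211 0.6265] 0.0553
-0.05 670 [0.6143 0.621  0.6261] 0.0552
-0.02 679 [0.6138 0.6204 0.6258] 0.0553
0.01 646 [0.6141 0.6203 0.6254] 0.0552
0.04 662 [0.6135 0.62   0.6251] 0.0552
0.07 662 [0.613  0.6196 0.6248] 0.0551
0.1 673 [0.6126 0.6192 0.6244] 0.0551
0.13 605 [0.6126 0.619  0.624 ] 0.0551
```

View pics/w1.png

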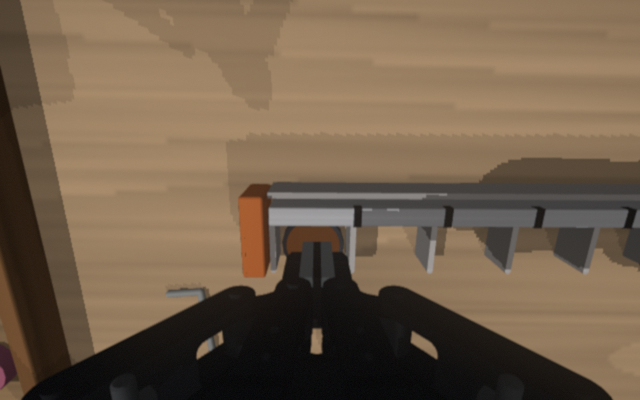

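The wrist view shows the bands at (358,216), (448,216) and (540,216), within a few pixels of the prediction. The closed fingertip, at about (317,245), is just short of the rail over the first gap. Next I'll settle above the rail.

```bash

python3 -m inch '[{"tx":0.008,"ty":-0.004,"tz":0.005,"ax":0,"ay":0,"az":0},{"tx":0.008,"ty":-0.004,"tz":0.01,"ax":0,"ay":0,"az":0},{"tx":0.008,"ty":-0.004,"tz":0.015,"ax":0,"ay":0,"az":0},{"tx":0.008,"ty":-0.004,"tz":0.015,"ax":0,"ay":0,"az":0},{"tx":0.008,"ty":-0.004,"tz":0.015,"ax":0,"ay":0,"az":0}]' 0 | grep -E "^t:|tcp|ft"
python3 -c "
from h import *
p=rk2w(.031,.142);to(*p,.084)"
```

```text
t: 2.75
tcp_pos: [0.6218, 0.1119, 0.1163]
ft_force: [-0.0, -0.2, 0.8]
t 2.75 tcp [0.6218 0.1119 0.1163] F [-0.  -0.2  0.8] w 0.0002 shift [-0.0045 -0.0015  0.0323] turn [-0.    -0.001  0.001]
```

```bash

python3 -m inch '[{"tx":-0.003,"ty":-0.001,"tz":0.01,"ax":0,"ay":0,"az":0},{"tx":-0.003,"ty":-0.001,"tz":0.02,"ax":0,"ay":0,"az":0},{"tx":-0.003,"ty":-0.001,"tz":0.026,"ax":0,"ay":0,"az":0},{"tx":-0.003,"ty":-0.001,"tz":0.03,"ax":0,"ay":0,"az":0},{"tx":-0.003,"ty":-0.001,"tz":0.03,"ax":0,"ay":0,"az":0}]' 0 | grep -E "^t:|tcp|ft"
python3 -m inch '[{"tx":0,"ty":0,"tz":0,"ax":0,"ay":0,"az":0},{"tx":0,"ty":0,"tz":0.001,"ax":0,"ay":0,"az":0},{"tx":0,"ty":0,"tz":0.001,"ax":0,"ay":0,"az":0},{"tx":0,"ty":0,"tz":0.001,"ax":0,"ay":0,"az":0},{"tx":0,"ty":0,"tz":0.001,"ax":0,"ay":0,"az":0}]' 0 | grep -E "^t:|tcp|ft"
python3 -c "
from h import *
p=rk2w(.031,.142);to(*p,.075);print(w2rk(observe()['tcp_pos']))"
```

```text
t: 3.17
tcp_pos: [0.6169, 0.1129, 0.0834]
ft_force: [0.6, -0.3, 0.7]
t: 3.58
tcp_pos: [0.6185, 0.1132, 0.0847]
ft_force: [0.4, 0.2, 0.4]
t 3.58 tcp [0.6185 0.1132 0.0847] F [0.4 0.2 0.4] w 0.0002 shift [-0.0012 -0.0002  0.0097] turn [-0.    -0.001  0.002]
[0.03215144 0.14177222]
```

```bash

python3 -m inch '[{"tx":0,"ty":0,"tz":0.002,"ax":0,"ay":0,"az":0},{"tx":0,"ty":0,"tz":0.004,"ax":0,"ay":0,"az":0},{"tx":0,"ty":0,"tz":0.006,"ax":0,"ay":0,"az":0},{"tx":0,"ty":0,"tz":0.008,"ax":0,"ay":0,"az":0},{"tx":0,"ty":0,"tz":0.0095,"ax":0,"ay":0,"az":0}]' 0 | grep -E "^t:|tcp|ft"
python3 -m inch '[{"tx":0,"ty":0,"tz":0,"ax":0,"ay":0,"az":0},{"tx":0,"ty":0,"tz":0,"ax":0,"ay":0,"az":0},{"tx":0,"ty":0,"tz":0,"ax":0,"ay":0,"az":0},{"tx":0,"ty":0,"tz":0,"ax":0,"ay":0,"az":0},{"tx":0,"ty":0,"tz":0,"ax":0,"ay":0,"az":0}]' 0 | grep -E "^t:|tcp|ft"
python3 - <<'E'
from h import *
p=rk2w(.031,.028);to(*p,.0755);print(w2rk(observe()['tcp_pos']))
s=snapshot("wrist");P=cloud(s);X,Y,Z=P[...,0],P[...,1],P[...,2]
m=(Z>.04)&(Z<.062)&(abs(X-.62)<.008)
for a in(-.06,-.03,0,.03,.06): print(a,np.nanmedian(Z[m&(abs(Y-a)<.01)]).round(4))
E
```

```text
t: 4.0
tcp_pos: [0.6186, 0.1132, 0.0749]
ft_force: [1.0, 0.9, 2.5]
t: 4.42
tcp_pos: [0.6185, 0.1132, 0.075]
ft_force: [0.2, -0.3, 2.8]
t 4.42 tcp [0.6185 0.1132 0.075 ] F [ 0.2 -0.3  2.8] w 0.0 shift [-0.0014  0.1138 -0.0005] turn [-0.    -0.001  0.002]
[0.03218076 0.14179175]
-0.06 0.0408
-0.03 0.0492
0 0.049
0.03 0.0491
0.06 0.0491
```

The rail is pressed 6 mm: depth went from 55.1 to 49.1 mm, at about 2.5 N. Now I'll slide to the third gap.

```bash

for i in 1 2 3; do python3 -m inch '[{"tx":0,"ty":0.0076,"tz":0,"ax":0,"ay":0,"az":0},{"tx":0,"ty":0.0152,"tz":0,"ax":0,"ay":0,"az":0},{"tx":0,"ty":0.0228,"tz":0,"ax":0,"ay":0,"az":0},{"tx":0,"ty":0.0304,"tz":0,"ax":0,"ay":0,"az":0},{"tx":0,"ty":0.038,"tz":0,"ax":0,"ay":0,"az":0}]' 0 | grep -E "^t:|tcp|ft"; done
python3 -m inch '[{"tx":0,"ty":0,"tz":0,"ax":0,"ay":0,"az":0},{"tx":0,"ty":0,"tz":0,"ax":0,"ay":0,"az":0},{"tx":0,"ty":0,"tz":0,"ax":0,"ay":0,"az":0},{"tx":0,"ty":0,"tz":0,"ax":0,"ay":0,"az":0},{"tx":0,"ty":0,"tz":0,"ax":0,"ay":0,"az":0}]' 0 | grep -E "^t:|tcp|ft"
python3 - <<'E'
from h import *
p=rk2w(.031,.028);to(*p,.10);print(w2rk(observe()['tcp_pos']))
s=snapshot("wrist");P=cloud(s);X,Y,Z=P[...,0],P[...,1],P[...,2]
m=(Z>.043)&(Z<.062)&(abs(X-.62)<.008)
for a in(-.12,-.09,-.06,-.03): print(a,np.nanmedian(Z[m&(abs(Y-a)<.01)]).round(4))
E
```

```text
t: 4.88
tcp_pos: [0.6186, 0.0742, 0.0747]
ft_force: [0.2, 1.4, 3.1]
t: 5.3
tcp_pos: [0.6193, 0.0363, 0.0748]
ft_force: [0.3, 2.5, 2.8]
t: 5.72
tcp_pos: [0.6199, -0.0016, 0.0748]
ft_force: [-0.4, 2.6, 2.8]
t: 6.13
tcp_pos: [0.6199, -0.0009, 0.0748]
ft_force: [-0.7, -1.0, 2.9]
t 6.13 tcp [ 0.6199 -0.0009  0.0748] F [-0.7 -1.   2.9] w -0.0004 shift [-0.0011 -0.0003 -0.0252] turn [ 0.    -0.     0.002]
[0.03210167 0.02771712]
-0.12 0.0488
-0.09 0.0488
-0.06 0.0488
-0.03 0.0488
```

Still pressed about 6 mm at rack y = 28 mm. I'll lift off here.

```bash

python3 -m inch '[{"tx":0,"ty":0,"tz":-0.008,"ax":0,"ay":0,"az":0},{"tx":0,"ty":0,"tz":-0.016,"ax":0,"ay":0,"az":0},{"tx":0,"ty":0,"tz":-0.025,"ax":0,"ay":0,"az":0},{"tx":0,"ty":0,"tz":-0.025,"ax":0,"ay":0,"az":0},{"tx":0,"ty":0,"tz":-0.025,"ax":0,"ay":0,"az":0}]' 0 | grep -E "^t:|tcp|ft"
python3 -m inch '[{"tx":0,"ty":0,"tz":-0.03,"ax":0,"ay":0,"az":0},{"tx":0,"ty":0,"tz":-0.06,"ax":0,"ay":0,"az":0},{"tx":0,"ty":0,"tz":-0.06,"ax":0,"ay":0,"az":0},{"tx":0,"ty":0,"tz":-0.06,"ax":0,"ay":0,"az":0},{"tx":0,"ty":0,"tz":-0.06,"ax":0,"ay":0,"az":0}]' 0 | grep -E "^t:|tcp|ft"
python3 - <<'E'
from h import *
s=snapshot("wrist");P=cloud(s);X,Y,Z=P[...,0],P[...,1],P[...,2]
m=(Z>.04)&(Z<.062)&(abs(X-.62)<.008)
print(np.nanmedian(Z[m&(abs(Y+.06)<.01)]).round(4))
m=(s["color"].max(2)<45)&(Z>.012)&(Z<.028)&(X>.4)
print(m.sum(), np.nanmedian(P[m],0) if m.any() else 0)
to(.4875,.145,.15)
E
```

```text
t: 6.6
tcp_pos: [0.6206, -0.0006, 0.101]
ft_force: [-0.1, -0.2, -0.6]
t: 7.02
tcp_pos: [0.6195, -0.0008, 0.1595]
ft_force: [0.7, 0.6, -0.3]
0.0549
181 [0.48124852 0.09083061 0.01936332]
t 7.07 tcp [ 0.6189 -0.0008  0.1586] F [ 0.2 -0.4 -0.7] w -0.0003 shift [-0.1292 -0.1477  0.0089] turn [-0.     0.002  0.002]
```

The rail is back up at 54.9 mm. Next I'll go to the +y side of the cap to push it in -y onto the gap's line.

```bash

python3 -m inch '[{"tx":-0.026,"ty":-0.029,"tz":0,"ax":0,"ay":0,"az":0},{"tx":-0.052,"ty":-0.058,"tz":0,"ax":0,"ay":0,"az":0},{"tx":-0.078,"ty":-0.087,"tz":0,"ax":0,"ay":0,"az":0},{"tx":-0.104,"ty":-0.116,"tz":0,"ax":0,"ay":0,"az":0},{"tx":-0.13,"ty":-0.143,"tz":0,"ax":0,"ay":0,"az":0}]' 0 | grep -E "^t:|tcp|ft"
python3 -m inch '[{"tx":0,"ty":0,"tz":0,"ax":0,"ay":0,"az":0},{"tx":0,"ty":0,"tz":0.02,"ax":0,"ay":0,"az":0},{"tx":0,"ty":0,"tz":0.05,"ax":0,"ay":0,"az":0},{"tx":0,"ty":0,"tz":0.06,"ax":0,"ay":0,"az":0},{"tx":0,"ty":0,"tz":0.06,"ax":0,"ay":0,"az":0}]' 0 | grep -E "^t:|tcp|ft"
python3 - <<'E'
from h import *
s=snapshot("wrist");P=cloud(s);X,Y,Z=P[...,0],P[...,1],P[...,2]
cv2.imwrite("pics/w2.png",s["color"][:,:,::-1])
print(proj(s,[.4875,.0795,.02]))
s=snapshot("top");P=cloud(s);X,Y,Z=P[...,0],P[...,1],P[...,2]
m=(s["color"].max(2)<45)&(Z>.012)&(Z<.028)&(X>.4)&(Y<.12);print(m.sum(),np.nanmean(P[m],0))
to(.4875,.14,.036)
E
```

```text
t: 7.48
tcp_pos: [0.4851, 0.1409, 0.1578]
ft_force: [0.4, 0.4, 0.4]
t: 7.9
tcp_pos: [0.484, 0.1392, 0.0954]
ft_force: [-0.9, -0.5, -0.6]
[[409.26594033 220.35868314]]
51 [0.47515846 0.08203646 0.01940304]
t 8.0 tcp [0.4872 0.1398 0.099 ] F [ 0.5  0.  -0.4] w 0.0001 shift [ 0.0004 -0.0003  0.063 ] turn [0.001 0.003 0.001]
```

View pics/w2.png

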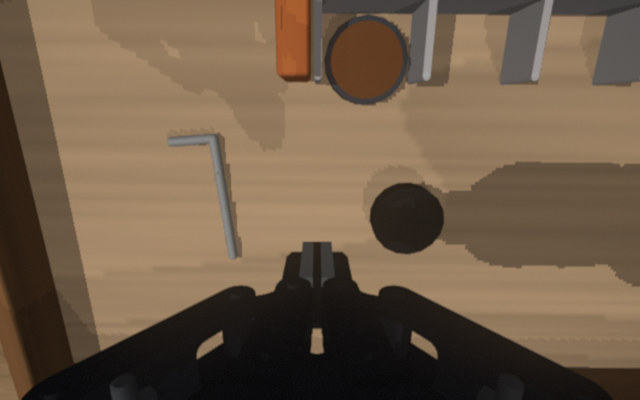

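The wrist view shows the cap at (407,218), 2 px from the prediction. The hex key, at (220,195), is clear on the left. I'll go down and push in -y.

```bash

python3 -m inch '[{"tx":0,"ty":0,"tz":0.015,"ax":0,"ay":0,"az":0},{"tx":0,"ty":0,"tz":0.03,"ax":0,"ay":0,"az":0},{"tx":0,"ty":0,"tz":0.045,"ax":0,"ay":0,"az":0},{"tx":0,"ty":0,"tz":0.058,"ax":0,"ay":0,"az":0},{"tx":0,"ty":0,"tz":0.063,"ax":0,"ay":0,"az":0}]' 0 | grep -E "^t:|tcp|ft"
for i in 1 2 3; do python3 -m inch '[{"tx":0,"ty":0.006,"tz":0,"ax":0,"ay":0,"az":0},{"tx":0,"ty":0.013,"tz":0,"ax":0,"ay":0,"az":0},{"tx":0,"ty":0.02,"tz":0,"ax":0,"ay":0,"az":0},{"tx":0,"ty":0.027,"tz":0,"ax":0,"ay":0,"az":0},{"tx":0,"ty":0.033,"tz":0,"ax":0,"ay":0,"az":0}]' 0 | grep -E "^t:|tcp|ft"; done
cat >> h.py <<'E'
def cap(n):
    s=snapshot(n);P=cloud(s);X,Y,Z=P[...,0],P[...,1],P[...,2]
    m=((s["color"].max(2)<50)&(Z>.012)&(Z<.028)&(X>.42)&(X<.64)&(abs(Y)<.12)).astype(np.uint8)
    k,l,st,c=cv2.connectedComponentsWithStats(m)
    if k<2: print(n,"none");return s
    i=1+st[1:,4].argmax();cs,_=cv2.findContours((l==i).astype(np.uint8),0,1)
    q=ray(s,cs[0][:,0],.02)[:,:2].astype(np.float32);(cx,cy),r=cv2.minEnclosingCircle(q)
    print(n,"cap",round(cx,4),round(cy,4),"r",round(r,4),"px",c[i].round(0),st[i,4],"rack",w2rk((cx,cy)).round(4));return s
E
python3 - <<'E'
from h import *
cap("wrist");cap("scene");cap("top")
to(.4875,.034,.036)
E
```

```text
t: 8.42
tcp_pos: [0.4881, 0.1399, 0.0365]
ft_force: [-0.1, -0.2, 0.6]
t: 8.83
tcp_pos: [0.4892, 0.1064, 0.0378]
ft_force: [-0.4, 0.3, 0.7]
t: 9.25
tcp_pos: [0.4891, 0.0736, 0.0371]
ft_force: [0.5, 2.8, 3.8]
t: 9.67
tcp_pos: [0.4891, 0.0404, 0.0366]
ft_force: [0.4, 1.8, 3.1]
wrist cap 0.4887 0.0082 r 0.0257 px [392. 260.] 5325 rack [-0.099   0.0384]
scene cap 0.4898 0.0063 r 0.0247 px [301. 215.] 248 rack [-0.0979  0.0365]
top cap 0.4656 -0.0037 r 0.0025 px [372. 194.] 3 rack [-0.1223  0.0269]
t 9.82 tcp [0.4885 0.0404 0.0361] F [ 0.4 -0.2 -0.2] w 0.0 shift [-0.0011  0.0064  0.0001] turn [0.    0.002 0.001]
```

```bash

python3 -m inch '[{"tx":0,"ty":0.003,"tz":0,"ax":0,"ay":0,"az":0},{"tx":0,"ty":0.006,"tz":0,"ax":0,"ay":0,"az":0},{"tx":0,"ty":0.009,"tz":0,"ax":0,"ay":0,"az":0},{"tx":0,"ty":0.009,"tz":0,"ax":0,"ay":0,"az":0},{"tx":0,"ty":0.009,"tz":0,"ax":0,"ay":0,"az":0}]' 0 | grep -E "^t:|tcp|ft"
python3 -m inch '[{"tx":0,"ty":-0.02,"tz":0,"ax":0,"ay":0,"az":0},{"tx":0,"ty":-0.03,"tz":-0.02,"ax":0,"ay":0,"az":0},{"tx":0,"ty":-0.03,"tz":-0.05,"ax":0,"ay":0,"az":0},{"tx":0,"ty":-0.03,"tz":-0.08,"ax":0,"ay":0,"az":0},{"tx":0,"ty":-0.03,"tz":-0.08,"ax":0,"ay":0,"az":0}]' 0 | grep -E "^t:|tcp|ft"
python3 - <<'E'
from h import *
cap("wrist");cap("scene");cap("top")
to(.42,-.003,.116)
E
```

```text
t: 10.23
tcp_pos: [0.4893, 0.0321, 0.0367]
ft_force: [0.5, 0.4, 0.3]
t: 10.65
tcp_pos: [0.4934, 0.063, 0.1228]
ft_force: [1.8, -0.0, 1.9]
wrist cap 0.4888 -0.0034 r 0.0234 px [407. 221.] 2883 rack [-0.099   0.0269]
scene cap 0.4902 -0.0049 r 0.0236 px [298. 215.] 257 rack [-0.0977  0.0253]
top cap 0.4738 -0.0051 r 0.0179 px [373. 192.] 56 rack [-0.114   0.0254]
t 10.8 tcp [0.489  0.0623 0.117 ] F [-0.4  0.4 -0.6] w -0.0002 shift [-0.07    0.0643  0.0009] turn [-0.    -0.001  0.002]
```

The cap is at rack y ≈ 26 mm, against a target of 28. Next I'll set the fingers to 24 mm as a cradle and come in behind it.

```bash

python3 -m inch '[{"tx":-0.02,"ty":0.02,"tz":0,"ax":0,"ay":0,"az":0},{"tx":-0.04,"ty":0.044,"tz":0,"ax":0,"ay":0,"az":0},{"tx":-0.061,"ty":0.065,"tz":0,"ax":0,"ay":0,"az":0},{"tx":-0.061,"ty":0.065,"tz":0,"ax":0,"ay":0,"az":0},{"tx":-0.061,"ty":0.065,"tz":0,"ax":0,"ay":0,"az":0}]' 0.024 | grep -E "^t:|tcp|ft"
python3 -m inch '[{"tx":0,"ty":0,"tz":0.02,"ax":0,"ay":0,"az":0},{"tx":0,"ty":0,"tz":0.04,"ax":0,"ay":0,"az":0},{"tx":0,"ty":0,"tz":0.06,"ax":0,"ay":0,"az":0},{"tx":0,"ty":0,"tz":0.075,"ax":0,"ay":0,"az":0},{"tx":0,"ty":0,"tz":0.082,"ax":0,"ay":0,"az":0}]' 0.024 | grep -E "^t:|tcp|ft|width"
python3 - <<'E'
from h import *
s=cap("wrist");cv2.imwrite("pics/w3.png",s["color"][:,:,::-1])
for y in(0,.056): print(proj(s,[*rk2w(-.018,y),.036]).round(0))
to(*rk2w(-.14,.028),.035)
E
```

```text
t: 11.22
tcp_pos: [0.4265, -0.0043, 0.1149]
ft_force: [0.2, 0.2, 0.4]
t: 11.63
tcp_pos: [0.4273, -0.003, 0.032]
ft_force: [-0.2, -0.7, 0.0]
gripper_width: 0.0239
wrist cap 0.487 -0.0047 r 0.0222 px [321. 135.] 9890 rack [-0.1009  0.0256]
[[ 417. -163.]]
[[ 213. -164.]]
t 11.68 tcp [ 0.4269 -0.003   0.0317] F [-0.   0.3 -0.9] w 0.0242 shift [ 0.0209  0.0001 -0.0034] turn [-0.001  0.005  0.002]
```

View pics/w3.png

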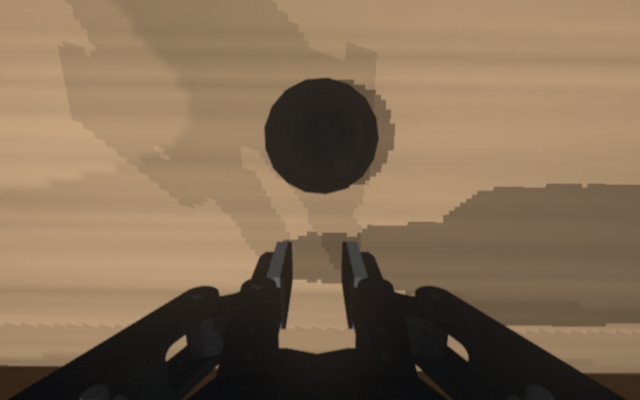

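The cap, at (321,135), is centred ahead of the two fingers at (285,260) and (350,260). I'll raise 3 mm off the floor and push to just before the noses.

```bash

python3 -m inch '[{"tx":0.005,"ty":0,"tz":-0.003,"ax":0,"ay":0,"az":0},{"tx":0.012,"ty":0,"tz":-0.003,"ax":0,"ay":0,"az":0},{"tx":0.02,"ty":0,"tz":-0.003,"ax":0,"ay":0,"az":0},{"tx":0.027,"ty":0,"tz":-0.003,"ax":0,"ay":0,"az":0},{"tx":0.032,"ty":0,"tz":-0.003,"ax":0,"ay":0,"az":0}]' 0.024 | grep -E "^t:|tcp|ft"
for i in 1 2; do python3 -m inch '[{"tx":0.005,"ty":0,"tz":0,"ax":0,"ay":0,"az":0},{"tx":0.01,"ty":0,"tz":0,"ax":0,"ay":0,"az":0},{"tx":0.015,"ty":0,"tz":0,"ax":0,"ay":0,"az":0},{"tx":0.02,"ty":0,"tz":0,"ax":0,"ay":0,"az":0},{"tx":0.025,"ty":0,"tz":0,"ax":0,"ay":0,"az":0}]' 0.024 | grep -E "^t:|tcp|ft"; done
python3 - <<'E'
from h import *
s=cap("wrist");cv2.imwrite("pics/w4.png",s["color"][:,:,::-1])
for y in(0,.056): print(proj(s,[*rk2w(-.018,y),.036]).round(0))
print(w2rk(observe()["tcp_pos"]))
to(*rk2w(-.0336,.028),.035)
cap("scene")
E
```

```text
t: 12.1
tcp_pos: [0.4634, -0.0033, 0.039]
ft_force: [-0.3, -0.2, 0.3]
t: 12.52
tcp_pos: [0.4862, -0.0028, 0.0377]
ft_force: [-0.6, 0.4, 0.4]
t: 12.93
tcp_pos: [0.5114, -0.0024, 0.0377]
ft_force: [-0.5, 0.5, 0.4]
wrist cap 0.5328 -0.0022 r 0.0335 px [317. 201.] 8053 rack [-0.0551  0.0275]
[[390. 144.]]
[[237. 144.]]
[-0.07517004  0.02748731]
t 12.98 tcp [ 0.5127 -0.0025  0.0381] F [0.9 0.  0.2] w 0.024 shift [ 0.0416 -0.0004  0.0031] turn [ 0.    -0.002  0.002]
scene cap 0.5463 -0.0042 r 0.0251 px [300. 236.] 303 rack [-0.0416  0.0253]
```

View pics/w4.png

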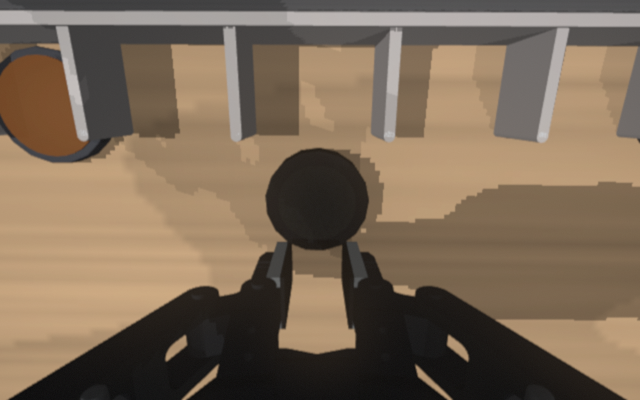

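The gap's noses are at (236,137) and (389,137) and the cap at (317,200), about 2 mm right of the gap's centre line. I'll lower 4 mm, trim 1.5 mm left and push in.

```bash

python3 -m inch '[{"tx":0.003,"ty":-0.0005,"tz":0.002,"ax":0,"ay":0,"az":0},{"tx":0.007,"ty":-0.001,"tz":0.004,"ax":0,"ay":0,"az":0},{"tx":0.011,"ty":-0.0015,"tz":0.004,"ax":0,"ay":0,"az":0},{"tx":0.015,"ty":-0.0015,"tz":0.004,"ax":0,"ay":0,"az":0},{"tx":0.019,"ty":-0.0015,"tz":0.004,"ax":0,"ay":0,"az":0}]' 0.024 | grep -E "^t:|tcp|ft"
python3 -m inch '[{"tx":0.003,"ty":0,"tz":0,"ax":0,"ay":0,"az":0},{"tx":0.006,"ty":0,"tz":0,"ax":0,"ay":0,"az":0},{"tx":0.009,"ty":0,"tz":0,"ax":0,"ay":0,"az":0},{"tx":0.012,"ty":0,"tz":0,"ax":0,"ay":0,"az":0},{"tx":0.015,"ty":0,"tz":0,"ax":0,"ay":0,"az":0}]' 0.024 | grep -E "^t:|tcp|ft"
python3 - <<'E'
from h import *
s=cap("wrist");cv2.imwrite("pics/w5.png",s["color"][:,:,::-1])
for y in(0,.056): print(proj(s,[*rk2w(-.018,y),.036]).round(0))
print(w2rk(observe()["tcp_pos"]))
to(*rk2w(-.0336,.028),.035)
cap("scene")
E
```

```text
t: 13.45
tcp_pos: [0.5302, -0.0006, 0.0337]
ft_force: [1.4, -0.0, 0.3]
t: 13.87
tcp_pos: [0.5452, -0.0005, 0.0338]
ft_force: [-0.7, 0.2, 0.5]
wrist cap 0.5658 0.0004 r 0.0343 px [317. 204.] 8646 rack [-0.022   0.0297]
[[391. 234.]]
[[244. 234.]]
[-0.04194588  0.02907104]
t 13.92 tcp [ 5.459e-01 -5.000e-04  3.400e-02] F [ 0.9 -0.9  1.2] w 0.0238 shift [ 0.0083  0.0011 -0.001 ] turn [ 0.    -0.001  0.002]
scene cap 0.5766 -0.0 r 0.0236 px [302. 248.] 270 rack [-0.0112  0.0291]
```

View pics/w5.png

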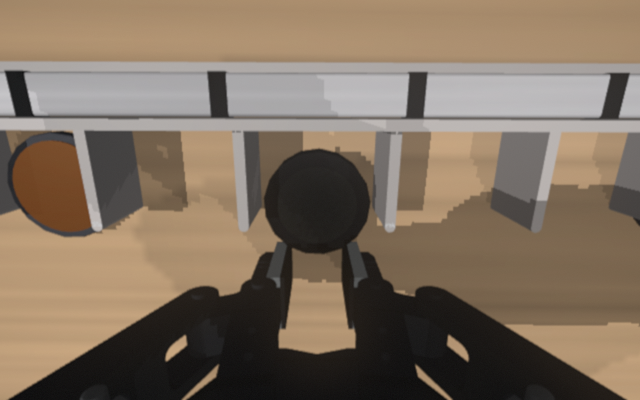

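The cap, at (317,200), is between the dividers and centred, with about 8 mm to go. I'll push gently and watch the force.

```bash

for i in 1 2; do python3 -m inch '[{"tx":0.001,"ty":0,"tz":0,"ax":0,"ay":0,"az":0},{"tx":0.002,"ty":0,"tz":0,"ax":0,"ay":0,"az":0},{"tx":0.003,"ty":0,"tz":0,"ax":0,"ay":0,"az":0},{"tx":0.004,"ty":0,"tz":0,"ax":0,"ay":0,"az":0},{"tx":0.004,"ty":0,"tz":0,"ax":0,"ay":0,"az":0}]' 0.024 | grep -E "^t:|tcp|ft";done
python3 - <<'E'
from h import *
s=cap("wrist");print(w2rk(observe()["tcp_pos"]));cap("scene")
E
```

```text
t: 14.38
tcp_pos: [0.5491, -0.0004, 0.0338]
ft_force: [-0.7, 0.8, -0.2]
t: 14.8
tcp_pos: [0.5532, -0.0004, 0.0339]
ft_force: [1.1, -0.2, 0.1]
wrist cap 0.5736 0.0006 r 0.0341 px [317. 205.] 8471 rack [-0.0143  0.0298]
[-0.03472353  0.0291037 ]
scene cap 0.5825 0.0 r 0.0227 px [302. 250.] 220 rack [-0.0053  0.0291]
```

```bash

for i in 1 2; do python3 -m inch '[{"tx":0.0005,"ty":0,"tz":0,"ax":0,"ay":0,"az":0},{"tx":0.001,"ty":0,"tz":0,"ax":0,"ay":0,"az":0},{"tx":0.0015,"ty":0,"tz":0,"ax":0,"ay":0,"az":0},{"tx":0.0015,"ty":0,"tz":0,"ax":0,"ay":0,"az":0},{"tx":0.0015,"ty":0,"tz":0,"ax":0,"ay":0,"az":0}]' 0.024 | grep -E "^t:|tcp|ft";done
python3 - <<'E'
from h import *
s=cap("wrist");cv2.imwrite("pics/w6.png",s["color"][:,:,::-1]);print(w2rk(observe()["tcp_pos"]));cap("scene")
E
```

```text
t: 15.32
tcp_pos: [0.5543, -0.0003, 0.0337]
ft_force: [0.2, -0.3, -1.4]
t: 15.73
tcp_pos: [0.5549, -0.0003, 0.0335]
ft_force: [-5.3, 0.3, 1.6]
wrist cap 0.5743 -0.0004 r 0.0334 px [317. 207.] 8313 rack [-0.0135  0.0288]
[-0.03291856  0.02914085]
scene cap 0.5836 0.0 r 0.0224 px [303. 250.] 209 rack [-0.0043  0.0291]
```

View pics/w6.png

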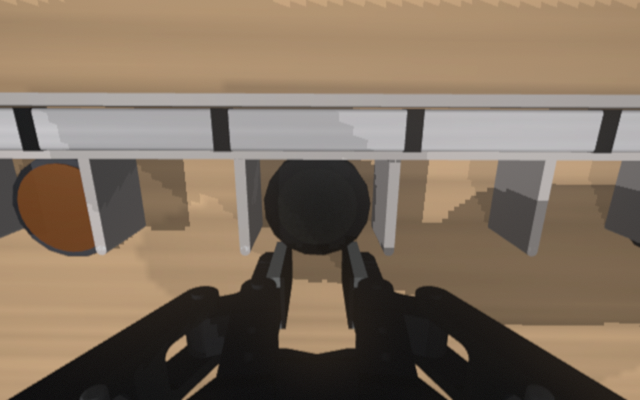

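There is 5 N of resistance with the TCP where the home position predicts it, so the cap is home. I'll back off, lift and check.

```bash

python3 -m inch '[{"tx":-0.01,"ty":0,"tz":0,"ax":0,"ay":0,"az":0},{"tx":-0.025,"ty":0,"tz":0,"ax":0,"ay":0,"az":0},{"tx":-0.04,"ty":0,"tz":0,"ax":0,"ay":0,"az":0},{"tx":-0.05,"ty":0,"tz":-0.01,"ax":0,"ay":0,"az":0},{"tx":-0.05,"ty":0,"tz":-0.03,"ax":0,"ay":0,"az":0}]' 0.024 | grep -E "^t:|tcp|ft"
python3 -m inch '[{"tx":0,"ty":0,"tz":-0.03,"ax":0,"ay":0,"az":0},{"tx":0,"ty":0,"tz":-0.06,"ax":0,"ay":0,"az":0},{"tx":0,"ty":0,"tz":-0.09,"ax":0,"ay":0,"az":0},{"tx":0,"ty":0,"tz":-0.09,"ax":0,"ay":0,"az":0},{"tx":0,"ty":0,"tz":-0.09,"ax":0,"ay":0,"az":0}]' 0.024 | grep -E "^t:|tcp|ft"
python3 - <<'E'
from h import *
s=cap("wrist");cv2.imwrite("pics/w7.png",s["color"][:,:,::-1]);cap("scene")
P=cloud(s);Z=P[...,2];m=(abs(P[...,0]-.62)<.004)&(Z>.04)&(Z<.065);print("rail",np.nanmedian(Z[m]))
for y in(0,.056): print(proj(s,[*rk2w(-.018,y),.036]).round(0))
E
```

```text
t: 16.25
tcp_pos: [0.5014, -0.0008, 0.0612]
ft_force: [-0.3, -0.4, -0.7]
t: 16.67
tcp_pos: [0.5086, -0.0012, 0.1569]
ft_force: [-0.4, -0.3, -0.5]
wrist cap 0.5859 -0.0007 r 0.0223 px [316. 102.] 2746 rack [-0.0019  0.0283]
scene cap 0.5863 -0.0 r 0.0218 px [303. 250.] 192 rack [-0.0015  0.029 ]
rail 0.05523342515123144
[[355. 125.]]
[[278. 125.]]
```

View pics/w7.png

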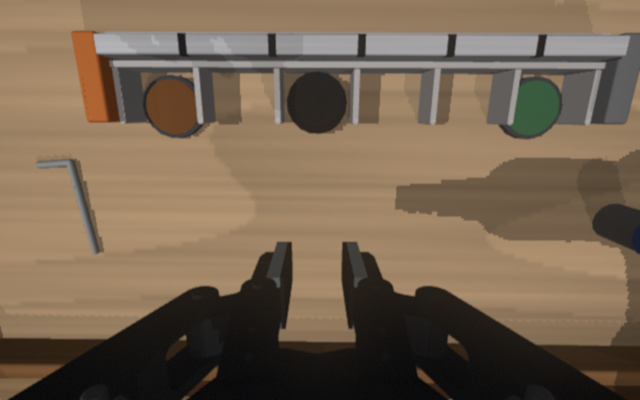

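The cap at (316,102) is home in the third gap from the orange end: rack x ≈ -2 mm, y ≈ 28 mm. The rail is up, and both filters, the hex key and the canister are where they were. The gripper is clear of everything, so I'm handing in.

```bash
python3 -c "
from plant import finish_job;print(finish_job())"
```

```text
the job is handed in; nothing more can be done
None
```

I pressed the rail about 6 mm over the first and second gaps and lifted off at the third. The lens cap is pushed home there (rack x ≈ -2 mm, y ≈ 28 mm), the filters, canister and hex key look unmoved in the last picture, and the job is handed in; no verdict came back.

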